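# Vent the bench coater

### The job

The coating run is over and the vacuum chamber must be vented. On the coater's deck, slide the steel safety catch sideways, towards the glass chamber, until it is clear of the vent button that it guards, then press that button down, hold it for a moment and let it come up again. Leave the catch open, and do not press the other, unguarded button.

Things in the scene. Friction and masses are not known exactly. Their poses are not given: they have to be found in the camera images.
- catch_fin (a point): Top centre of the upright steel fin on the catch: 12 mm thick (y), 34 wide (x), 25 high above the catch's steel plate; 180 mm above the bench. Push its -y face or pinch it from above. The plate (58 x by 50 y by 4 mm) reaches 34 mm past the fin's -y face, 4 mm past its +y face, between rails no higher than itself. Site y = direction in which the catch opens; z up.
- catch (a joint): Slide of the catch, m: 0 = shut, plate centred over the vent button; 0.060 = against its stop, fully open. Starts at 0 to 0.008. About 2 N of friction; stays where it is left. The button is wholly uncovered from 0.041 on.
- vent_button_top (a point): Top centre of the vent button: round, black plastic, 32 mm across, under the catch plate at the start, in a light-grey station 80 x 130 x 20 mm with two rails 60 mm apart, 6 mm higher than the button. Its top is 9 mm above the grey, 149 mm above the bench; moves with it. Catch shut: the fin's top is 15 mm towards +y and 31 mm above. Axes as catch_fin.
- vent_button (a joint): How far the vent button is pressed, m: 0 = up, 0.006 = fully down. A spring returns it; it starts to move at about 1.5 N and is fully down at about 5 N.
- start_button (a joint): Press of the other button, m (0 up, 0.006 down): same button and grey station, but without catch, fin or rails, 140 mm from the vent station along catch_fin's x, on either side. Not to be pressed.
- coater: White cabinet 300 (x) by 440 (y) mm, fixed, deck 120 mm above the bench; origin on the bench under its centre, axes parallel to catch_fin's. It carries both stations near its -y end; at its +y end, centred at x 20, y 145 mm, the glass vacuum chamber: 132 mm across, top 257 mm above the bench. Two 16 mm high dials at y 40 mm.

How it is judged (in metres and radians):
On the way, in this order (a step that is already met when the one before it is completed fails the run):
1. the catch is slid open, clear of the vent button (value of joint catch above 0.038 m), for 0.1 s.
2. the vent button is pressed down with the catch open (value of joint vent_button above 0.004 m and value of joint catch above 0.038 m), for 0.2 s.
At the end, for the whole second after the job is handed in: The vent button has been pressed (at least 4 of its 6 mm, for 0.2 s) and is up again (within 2 mm), the catch is left open (at least 38 of its 60 mm), and the unguarded button is up (value of joint catch above 0.038 m and value of joint each of vent_button, start_button below 0.002 m); the robot touches nothing.
It fails at once if the unguarded button is pressed (more than 3 mm) (value of joint start_button above 0.003 m).
It also fails if it takes over 34 s, if anything falls off the work surface, if the arm or the gripper's body presses on something with over 40 N, if the wrist force passes 120 N, or if a joint passes its speed limit or range.

### The arm

A 7-joint arm with a two-finger parallel gripper is mounted at the origin on the work surface. World frame = base frame: x ahead of the robot, y to its left, z up, the work surface at z = 0. Lengths are in m, angles in degrees, forces in N, time in s.
With the tool pointing down it reaches from about 0.425 to 1.025 m from the base axis. Payload 9.4 kg.
Tool frame: the origin (TCP) lies midway between the tips of the shut fingers; the grasp point (between the pads) lies 19 mm behind it; z points along the fingers, y is the line along which they close (so a half turn about z gives the same grasp; the last joint's range is limited). The gripper opens to 85 mm and grips with 20 to 120 N. Pads are 22 mm wide; open, the fingers measure 114 mm over their backs; the gripper's body (76 mm by 85 mm) begins 54 mm behind the grasp point. The pads swing forward as they close: fully open they stand 13 mm farther back than shut.
Start: joints at [-68.279, 34.337, -0.143, 91.639, 0.103, 54.024, -4.572], TCP at [0.319, 0.651, 0.231] pointing down, gripper open.
Joint ranges: [-147.43, 147.43], [-19.82, 112.94], [-74.19, 73.91], [6.32, 146.72], [-59.91, 239.91], [6.04, 106.73], [-150.56, 150.56]. Speed limits (degrees/s): [127.2, 127.2, 172.46, 172.46, 180, 180, 180].

### API

Orientations are given as [roll, pitch, yaw] about the fixed x, y, z axes, in that order (R = Rz(yaw) Ry(pitch) Rx(roll)).
In Python, from station import ctrl, camera, ticket gives the robot as it stands.
- The arm moves only by the shell command python3 -m handwheel 'ROWS' [FORCE]. ROWS is JSON, a list of rows, each an object with "translation": the shift along the world's x, y, z in cm, a list of three; "turn": the turn, a rotation vector about the world's x, y, z in degrees, a list of three; "gripper": the opening, from 0 (shut) to 1 (fully open). In form: [{"translation": [x, y, z], "turn": [rx, ry, rz], "gripper": gripper}, ...]. A call has 1 to 5 rows; each row shifts and turns the commanded pose from where the row before left it; what a row does not reach is not made up. A row lasts 1/10 s, in which the tool goes at most 50 mm and 8.59 degrees, less where a joint would pass 70% of its speed; a pose out of reach is approached as far as the arm can. A call with a gripper value outside its range is refused whole. The fingers move at their own pace and stop on an object; FORCE is the grip in N (left out, the last holds). Time passes only in rows, so rows that do not move let the fingers close. It gives the time, the measured TCP pose, the force, the opening and the grip force at its end, in the units of the state.
- ctrl.get_obs(): the state, without advancing time (a new reading comes with each control period).
- camera(name): name is "side" or "top" or "wrist"; returns a dict with "image" (480x640x3 uint8, red, green, blue), "mtx" (3x3 intrinsics, pixels), "extrinsics" (4x4, takes a point from camera to world coordinates); the wrist camera has in their place "tool_from_camera" (4x4, takes a point from camera to tool coordinates, whose origin is the TCP and whose axes are the flange's). Camera axes: x right, y down, z forward; pixel columns grow to the right and rows downward; lengths in m; the calibration is good to about 2 mm. The wrist camera is an equidistant fisheye: a pixel r from the principal point sees the ray r / f radians off the axis. A picture is of the moment at which its call begins: read the wrist's pose just before it. There is no depth.
- ticket.sign_off(): hands the job in; it is judged then, once.
The state is a dict: "t": time; "q": joint angles; "dq": joint speeds; "joint_efforts": joint torques, N m; "tool_pos": TCP position; "ee_rot": TCP orientation; "wrist_force": force on the tool from outside, world axes, zero at the start; "moment": the same for the moment, N m; "grip_width": opening from 0.0 (shut) to 1.0 (fully open); "grasp_force": force on a finger pad.
Only numpy, scipy, OpenCV 4.12 (cv2) and the standard library are available. Lean on these libraries where they do the work, as an engineer would, in place of code of your own. Each camera call takes 0.05 s, during which the arm holds its last target. There are 200 camera calls.

## Working session

There is one attempt and no reset: what is moved stays moved. The work goes in short steps, Python scripts to look and compute and a shell command to move; the robot and the scene stay as the last step left them, time stands still between calls to the robot, and variables do not carry over. Pictures are saved under pics/ and viewed, at most 10 in all, crops included, and the job is handed in when it is done.

```bash
mkdir -p pics
cat > h.py <<'E'
import numpy as np, cv2
from station import ctrl, camera, ticket
def ray(c,u,v):
    K=np.array(c["mtx"]);E=np.array(c["extrinsics"])
    d=E[:3,:3]@np.linalg.solve(K,[u,v,1.0]);return E[:3,3],d
def onz(c,u,v,z):
    o,d=ray(c,u,v);return o+d*(z-o[2])/d[2]
def pix(c,p):
    E=np.linalg.inv(np.array(c["extrinsics"]));q=np.array(c["mtx"])@(E[:3,:3]@p+E[:3,3]);return q[:2]/q[2]
E
python3 - <<'E'
from h import *
import pickle
print(ctrl.get_obs())
d={n:camera(n) for n in("top","side")}
pickle.dump(d,open("d.pkl","wb"))
for n,c in d.items():
    cv2.imwrite(f"pics/{n}1.png",c["image"][:,:,::-1]);print(n,c["mtx"],c["extrinsics"])
E
```

```text
{'t': 0.0, 'q': array([-68.27942349,  34.38473258,  -0.14467047,  91.68092386,
         0.1048141 ,  54.02255218,  -4.57005428]), 'dq': array([-0.0775264 ,  0.02148727,  0.01923985,  0.10171655, -0.02852697,
       -0.08752442, -0.04965136]), 'joint_efforts': array([ 1.41353343e-03, -7.76474547e+01,  1.56517636e+00, -2.57991958e+01,
        1.23212178e-02,  9.50044196e-03,  1.39283358e-05]), 'tool_pos': array([0.31895559, 0.65055322, 0.23041454]), 'ee_rot': array([-1.79912440e+02,  1.00321932e-02,  1.53890471e+02]), 'wrist_force': array([-0.47130693,  0.5534486 , -0.09054568]), 'moment': array([ 0.00521227, -0.03124935,  0.03957921]), 'grasp_force': 0.0, 'grip_width': 1.0019104950413829}
top [[462.38190817   0.         317.88468073]
 [  0.         462.38190817 239.06075652]
 [  0.           0.           1.        ]] [[ 0.00910048 -0.98799059  0.1542458   0.48480405]
 [-0.99995125 -0.00958252 -0.00238191  0.04268858]
 [ 0.00383137 -0.1542166  -0.98802964  0.77005297]
 [ 0.          0.          0.          1.        ]]
side [[516.61080631   0.         318.1458334 ]
 [  0.         516.61080631 238.05324306]
 [  0.           0.           1.        ]] [[ 0.88978182 -0.24384777  0.38578049  0.33305911]
 [-0.45627273 -0.49413818  0.74002883 -0.45681361]
 [ 0.01017449 -0.83448531 -0.55093625  0.49952821]
 [ 0.          0.          0.          1.        ]]
```

View pics/top1.png

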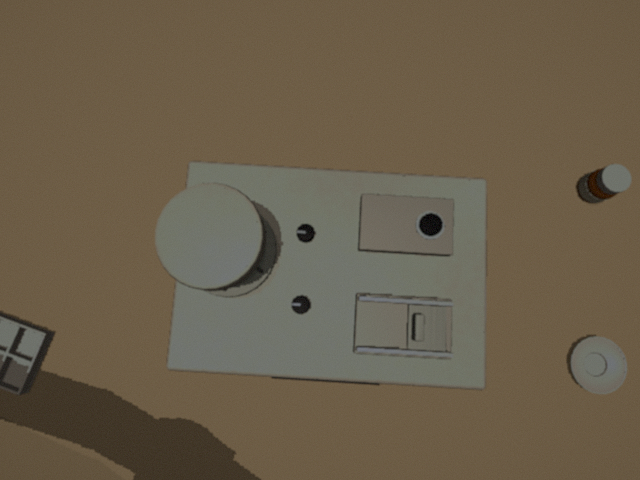

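View pics/side1.png

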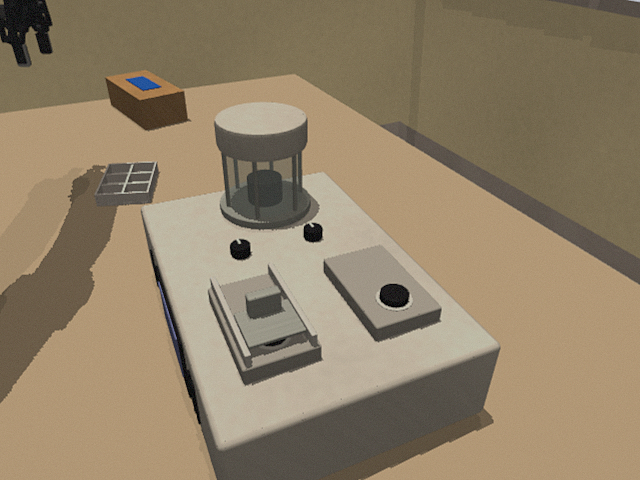

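The top view shows the vent station at about (355–452, 293–357), with the fin near (419, 327). The start station is above it, with its button at (430, 224), and the chamber is to the left, so the catch opens to image left, roughly world +y. The side view shows the fin at (263, 303). Next I'll crop in closer to measure.

Run:
```python
from h import *
import pickle
d=pickle.load(open("d.pkl","rb"))
a=cv2.resize(d["top"]["image"][280:370,340:470],None,fx=3,fy=6*0.5,interpolation=cv2.INTER_CUBIC)
a=cv2.convertScaleAbs(a,alpha=1.4)
b=cv2.resize(d["side"]["image"][260:380,200:330],None,fx=3,fy=3,interpolation=cv2.INTER_CUBIC)
h=max(a.shape[0],b.shape[0]);a=cv2.copyMakeBorder(a,0,h-a.shape[0],0,0,cv2.BORDER_CONSTANT)
cv2.imwrite("pics/crop1.png",np.hstack([a,b])[:,:,::-1])
t=d["top"]
# start button, cabinet top edges
for n,u,v,z in [("start btn",430,224,.149),("cab R-top",486,180,.12),("cab R-bot",485,387,.12),("cab L-top",190,163,.12),("cab Lbot",169,369,.12),("fin",419,326.5,.18),("rail",358,295,.155),("rail e",452,298,.155),("rail2",355,349,.155),("rail2e",451,354,.155)]:
    print(n,onz(t,u,v,z).round(4))
```

```text
start btn [ 0.6041 -0.1119  0.149 ]
cab R-top [ 0.6756 -0.2025  0.12  ]
cab R-bot [ 0.3853 -0.1875  0.12  ]
cab L-top [0.6968 0.2287 0.12  ]
cab Lbot [0.4053 0.2422 0.12  ]
fin [ 0.467  -0.0867  0.18  ]
rail [ 0.5065 -0.0125  0.155 ]
rail e [ 0.5037 -0.1367  0.155 ]
rail2 [ 0.4368 -0.0083  0.155 ]
rail2e [ 0.4316 -0.1329  0.155 ]
```

View pics/crop1.png

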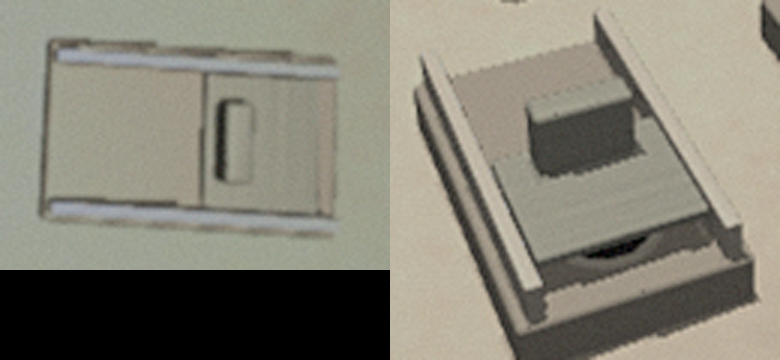

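The crop puts the fin's top centre at about (420, 327) in the top view. The start button's position agrees with that, and the site yaw is about -2.8°. The catch is nearly shut. I'll move over now, passing above the chamber's height.

```bash
python3 -m handwheel '[{"translation":[0.9,-4.5,2],"turn":[0,0,4.66],"gripper":0},{"translation":[0.9,-4.5,2],"turn":[0,0,4.66],"gripper":0},{"translation":[0.9,-4.5,2],"turn":[0,0,4.66],"gripper":0},{"translation":[0.9,-4.5,2],"turn":[0,0,4.66],"gripper":0},{"translation":[0.9,-4.5,2],"turn":[0,0,4.66],"gripper":0}]' 30
python3 -m handwheel '[{"translation":[0.9,-4.5,0],"turn":[0,0,0],"gripper":0},{"translation":[0.9,-4.5,0],"turn":[0,0,0],"gripper":0},{"translation":[0.9,-4.5,0],"turn":[0,0,0],"gripper":0},{"translation":[0.9,-4.5,0],"turn":[0,0,0],"gripper":0},{"translation":[0.9,-4.5,0],"turn":[0,0,0],"gripper":0}]'
python3 -c "
from h import *
d=dict(top=camera('top'),side=camera('side'))
for n,u,v in [('a',264.3,293.3),('btn',394,294)]:
    print(n,onz(d['side'],u,v,.18 if n=='a' else .149))
print(onz(d['top'],420,327,.18))
"
```

```text
t: 0.6
tool_pos: [0.3642, 0.4242, 0.3315]
ee_rot: [-180.0, -0.0, 177.4]
wrist_force: [1.3, 1.1, 0.4]
grip_width: 0.142
grasp_force: 0.0
t: 1.1
tool_pos: [0.409, 0.1993, 0.3311]
ee_rot: [180.0, 0.0, 177.2]
wrist_force: [1.4, 0.6, -0.1]
grip_width: -0.001
grasp_force: 0.0
a [ 0.46608623 -0.09069194  0.18      ]
btn [ 0.60152135 -0.11740284  0.149     ]
[ 0.46643352 -0.08793974  0.18      ]
```

```bash
python3 -m handwheel '[{"translation":[0.7,-4.5,0],"turn":[0,0,0],"gripper":0},{"translation":[0.7,-4.5,0],"turn":[0,0,0],"gripper":0},{"translation":[0.7,-4.5,0],"turn":[0,0,0],"gripper":0},{"translation":[0.7,-4.5,0],"turn":[0,0,0],"gripper":0},{"translation":[0.7,-4.5,0],"turn":[0,0,0],"gripper":0}]'
python3 -m handwheel '[{"translation":[0.7,-4.5,0],"turn":[0,0,0],"gripper":0},{"translation":[0.7,-3.1,0],"turn":[0,0,0],"gripper":0},{"translation":[0.7,-2,-3],"turn":[0,0,0],"gripper":0},{"translation":[0,0,-5],"turn":[0,0,0],"gripper":0},{"translation":[0,0,-4.0],"turn":[0,0,0],"gripper":0}]'
python3 -c "
from h import *
print(ctrl.get_obs()['tool_pos'])
for n in ('top','side'):
    c=camera(n); im=c['image']; s=im[270:380,330:490] if n=='top' else im[180:400,160:400]
    cv2.imwrite(f'pics/{n}2.png',cv2.resize(s,None,fx=2.5,fy=2.5)[:,:,::-1])
"
```

```text
t: 1.7
tool_pos: [0.4441, -0.0249, 0.3312]
ee_rot: [180.0, 0.0, 177.2]
wrist_force: [1.3, 0.8, -0.6]
grip_width: 0.003
grasp_force: 0.0
t: 2.2
tool_pos: [0.4651, -0.1199, 0.2094]
ee_rot: [-180.0, 0.0, 177.1]
wrist_force: [0.8, 0.8, -1.3]
grip_width: 0.001
grasp_force: 0.0
[ 0.46512601 -0.11993243  0.20944683]
```

View pics/side2.png

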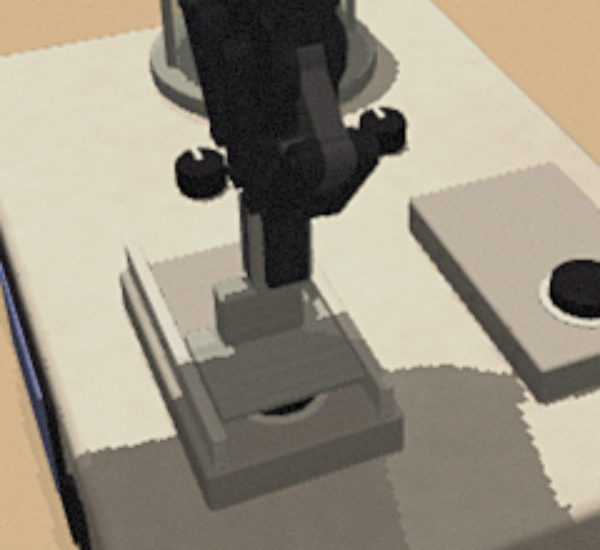

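The shut fingers hang behind the -y side of the fin, above the plate (tips near (285, 280) in the crop). I'll lower them, then push.

```bash
python3 -m handwheel '[{"translation":[0,0,-2.2],"turn":[0,0,0],"gripper":0},{"translation":[0,0,-2.2],"turn":[0,0,0],"gripper":0},{"translation":[0,0,0],"turn":[0,0,0],"gripper":0}]'
python3 -m handwheel '[{"translation":[0.05,1,0],"turn":[0,0,0],"gripper":0},{"translation":[0.05,1,0],"turn":[0,0,0],"gripper":0},{"translation":[0.05,1,0],"turn":[0,0,0],"gripper":0},{"translation":[0.05,0.5,0],"turn":[0,0,0],"gripper":0}]'
python3 -m handwheel '[{"translation":[0.05,0.8,0],"turn":[0,0,0],"gripper":0},{"translation":[0.05,0.8,0],"turn":[0,0,0],"gripper":0},{"translation":[0,0.6,0],"turn":[0,0,0],"gripper":0},{"translation":[0,0.3,0],"turn":[0,0,0],"gripper":0},{"translation":[0,0,0],"turn":[0,0,0],"gripper":0}]'
```

```text
t: 2.6
tool_pos: [0.465, -0.1191, 0.1669]
ee_rot: [180.0, -0.1, 177.2]
wrist_force: [0.3, -0.1, 0.3]
grip_width: 0.002
grasp_force: 0.0
t: 3.0
tool_pos: [0.4678, -0.0833, 0.1682]
ee_rot: [180.0, 0.1, 177.3]
wrist_force: [-0.3, -2.3, 1.0]
grip_width: -0.0
grasp_force: 1.1
t: 3.5
tool_pos: [0.4679, -0.0591, 0.167]
ee_rot: [180.0, -0.0, 177.2]
wrist_force: [0.4, -0.6, -0.2]
grip_width: 0.002
grasp_force: 0.0
```

```bash
python3 -m handwheel '[{"translation":[0,-1,0],"turn":[0,0,0],"gripper":0},{"translation":[0,-1,3],"turn":[0,0,0],"gripper":0},{"translation":[0,-1,4],"turn":[0,0,0],"gripper":0},{"translation":[-0.2,-1.5,0],"turn":[0,0,0],"gripper":0},{"translation":[0,0,0],"turn":[0,0,0],"gripper":0}]'
python3 -c "
from h import *
print(ctrl.get_obs()['tool_pos'])
c=camera('side')
cv2.imwrite(f'pics/side3.png',cv2.resize(c['image'][180:400,160:400],None,fx=2.5,fy=2.5)[:,:,::-1])
for s in (0,.02,.04,.06): print(s,(pix(c,np.array([.466+.049*s,-.089+s,.18]))-[160,180])*2.5)
"
```

```text
t: 4.0
tool_pos: [0.4658, -0.1071, 0.238]
ee_rot: [-180.0, 0.1, 177.0]
wrist_force: [0.2, 0.8, -0.1]
grip_width: -0.0
grasp_force: 0.0
[ 0.46577501 -0.10711771  0.23803905]
0 [258.88408823 280.8057132 ]
0.02 [242.19856447 251.40624231]
0.04 [226.46897665 223.69110638]
0.06 [211.61546223 197.51958961]
```

View pics/side3.png

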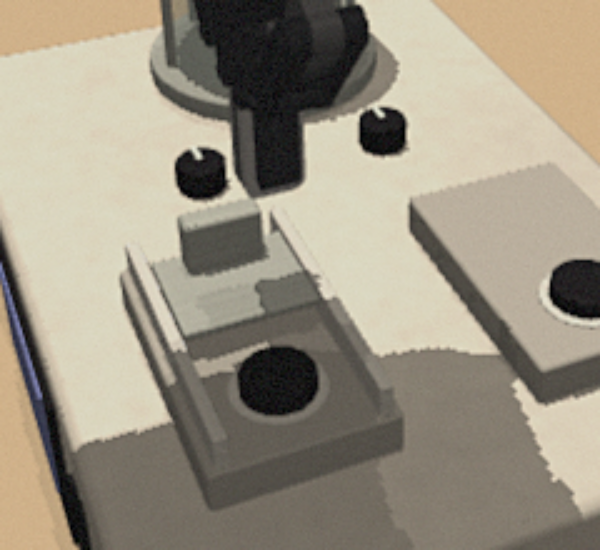

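The catch is open about 50 mm, with the fin's top at about (220, 210) in the crop. The vent button is fully uncovered at (278, 378), so I'll locate it.

```bash
python3 -c "
from h import *
c=camera('side'); im=c['image']
r=im[310:360,245:300].max(2)<45
n,l,s,ce=cv2.connectedComponentsWithStats(r.astype('uint8'));i=1+s[1:,4].argmax();u,v=ce[i]+[245,310];print(s[i],u,v,onz(c,u,v,.147),ctrl.get_obs()['tool_pos'])
"
```

```text
[ 10   9  32  27 695] 270.72374100719423 331.9064748201439 [ 0.46325329 -0.10996338  0.147     ] [ 0.46543504 -0.10507635  0.2367409 ]
```

```bash
python3 -m handwheel '[{"translation":[-0.1,-0.2,-3],"turn":[0,0,0],"gripper":0},{"translation":[0,0,-3],"turn":[0,0,0],"gripper":0},{"translation":[0,0,-2],"turn":[0,0,0],"gripper":0},{"translation":[0,0,-0.4],"turn":[0,0,0],"gripper":0},{"translation":[0,0,0],"turn":[0,0,0],"gripper":0}]'
python3 -m handwheel '[{"translation":[0,0,-0.4],"turn":[0,0,0],"gripper":0},{"translation":[0,0,-0.3],"turn":[0,0,0],"gripper":0},{"translation":[0,0,-0.3],"turn":[0,0,0],"gripper":0},{"translation":[0,0,-0.1],"turn":[0,0,0],"gripper":0},{"translation":[0,0,0],"turn":[0,0,0],"gripper":0}]'
```

```text
t: 4.6
tool_pos: [0.4644, -0.1064, 0.1523]
ee_rot: [180.0, -0.2, 177.2]
wrist_force: [0.2, -0.3, 1.2]
grip_width: 0.003
grasp_force: 0.0
t: 5.1
tool_pos: [0.4656, -0.1067, 0.143]
ee_rot: [180.0, 0.1, 177.2]
wrist_force: [-1.3, 1.3, 10.5]
grip_width: 0.003
grasp_force: 5.2
```

The contact force is 10.5 N, above the 5 N needed, so the button is fully down. I'll hold it there, then release and retract.

```bash
python3 -m handwheel '[{"translation":[0,0,0],"turn":[0,0,0],"gripper":0},{"translation":[0,0,0],"turn":[0,0,0],"gripper":0},{"translation":[0,0,0],"turn":[0,0,0],"gripper":0},{"translation":[0,0,0],"turn":[0,0,0],"gripper":0},{"translation":[0,0,0],"turn":[0,0,0],"gripper":0}]'
python3 -m handwheel '[{"translation":[0,0,1],"turn":[0,0,0],"gripper":0},{"translation":[0,0,3],"turn":[0,0,0],"gripper":0},{"translation":[0,0,4],"turn":[0,0,0],"gripper":0},{"translation":[0,0,4],"turn":[0,0,0],"gripper":0},{"translation":[0,0,0],"turn":[0,0,0],"gripper":0}]'
python3 -c "
from h import *
c=camera('side')
cv2.imwrite(f'pics/side4.png',cv2.resize(c['image'][180:400,160:400],None,fx=2.5,fy=2.5)[:,:,::-1])
"
```

```text
t: 5.6
tool_pos: [0.4656, -0.1067, 0.143]
ee_rot: [180.0, 0.1, 177.2]
wrist_force: [-0.9, 0.8, 10.4]
grip_width: 0.003
grasp_force: 5.2
t: 6.1
tool_pos: [0.467, -0.1074, 0.2671]
ee_rot: [-180.0, 0.5, 177.2]
wrist_force: [0.7, 0.1, -0.5]
grip_width: -0.002
grasp_force: 0.0
```

View pics/side4.png

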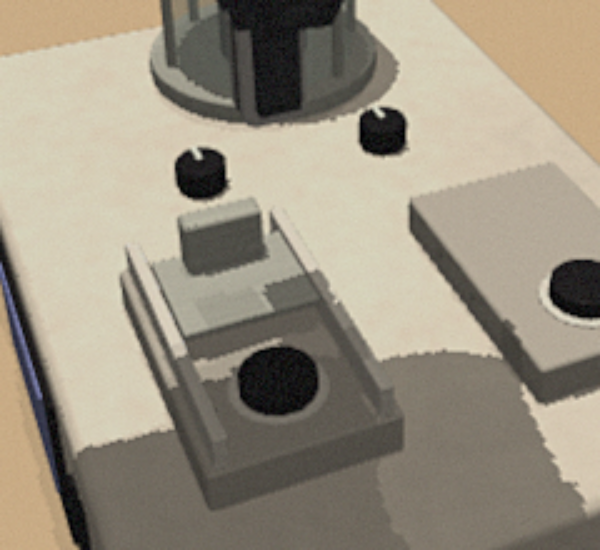

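The vent button is back up at (278, 378), the catch is still open with the fin at (220, 210), and the tool is clear above.

```bash
python3 -c "
from h import *
print(ticket.sign_off())"
```

```text
the job is handed in; nothing more can be done
None
```

I slid the catch open about 50 mm, pressed and held the vent button fully down (10 N), and let it come back up; the catch was left open, the start button was never touched, and the job is handed in, with no verdict shown.

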